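Trace a conduit run to its push button and press it

TASK

Find out by tracing which push button the junction box is wired to: with the fingers pointing straight down, start close over the junction box and follow the conduit along its whole length, round both elbows, with the fingertips one to three centimetres above it, touching neither the box nor the conduit. Then gently press in the button of the station the conduit leads to, and finish while still holding it well down with the fingertips. Leave the spare station's button and the loose things alone.

Things in the scene. Friction and masses are not known exactly. Their poses are not given: they have to be found in the camera images.
- junction_lid (a point): centre of the lid of the junction box: a plain white box 80 x 80 mm, 42 mm tall, with four lid screws and no button, fixed on the board at one end of the conduit. Its lid lies 48 mm above the table.
- junction: the junction box; origin under its centre, 6 mm above the table
- run: plywood mounting board, 300 x 480 x 6 mm, fixed flat on the table; origin under its centre, x along its short side, z up. On it a rigid Z-shaped grey conduit, 25 mm thick, top 42.5 mm above the table, straight between these board points: end box (0.07, 0.19), elbow A (0.07, 0.04), elbow B (-0.07, -0.04), end box (-0.07, -0.19). Which end has the junction box varies.
- station_button_top (a point): centre of the top face of the steel button of the connected station, 68 mm above the table when out. It moves straight down up to 10 mm against a spring: it starts to move at 1.8 N and is fully in at 6 N, then stops hard. The bezel's rim is then 4 mm below the cap's top.
- station: the connected push-button station: white box like the junction box, 80 x 80 x 42 mm, with one push button in its lid, fixed at the other end of the conduit; origin under its centre, 6 mm above the table
- spare: spare push-button station, looks just the same but no conduit enters it; fixed on the board beside the conduit; origin under its centre, 6 mm above the table. Its button must stay out.
- saddle_a (a point): top of the conduit at the white saddle clip between elbow A and the box at that end, 42.5 mm above the table (the white fitting stands up to 3 mm prouder)
- elbow_a (a point): top of the conduit at elbow A, a white bend fitting, 42.5 mm above the table (the white fitting stands up to 3 mm prouder)
- saddle_mid (a point): top of the conduit at the white saddle clip midway between the elbows, 42.5 mm above the table (the white fitting stands up to 3 mm prouder)
- elbow_b (a point): top of the conduit at elbow B, a white bend fitting, 42.5 mm above the table (the white fitting stands up to 3 mm prouder)
- saddle_b (a point): top of the conduit at the white saddle clip between elbow B and the box at that end, 42.5 mm above the table (the white fitting stands up to 3 mm prouder)
- cup_a: clear plastic screw cup, 64 mm across, 65 mm tall, standing on the board, across the conduit from the spare station; loose, to be left alone; origin under its centre
- cup_b: a second such cup, on the table left of the board; loose, to be left alone; origin under its centre
- cup_c: a third such cup, on the table left of the board; loose, to be left alone; origin under its centre
- coupler: upright grey conduit coupler (tube), 34 mm across, 45 mm tall, on the board; loose, to be left alone; origin under its centre
- locknut: flat steel ring, 42 mm across, 8 mm tall, on the board; loose, to be left alone; origin under its centre
- screwdriver: screwdriver lying on the table right of the board, about 200 mm long and under 40 mm high; loose, to be left alone
- breaker: white circuit breaker with black toggle, 70 x 36 x 75 mm tall, standing on the table right of the board; loose, to be left alone; origin under its centre
- station_button (a joint): how far the connected station's button (steel cap, 32 mm across, in a black bezel 48 mm wide) is pressed in: 0 out, 0.010 m fully in
- spare_button (a joint): how far the spare station's button is pressed in: 0 out, 0.010 m fully in

How it is judged:
On the way, in this order (a step that is already met when the one before it is completed fails the run):
1. the fingertips point down close over the junction box (horizontal distance between the grasp point and junction_lid below 0.03 m and z of the grasp point in the frame of junction_lid between 0.02 and 0.065 m and angle between the grasp point's own z axis and vertical above 2.65 rad), for 0.05 s.
2. then over the saddle next to the junction box (((horizontal distance between junction and saddle_a below 0.14 m and horizontal distance between the grasp point and saddle_a below 0.018 m and z of the grasp point in the frame of saddle_a between 0.02 and 0.062 m and angle between the grasp point's own z axis and vertical above 2.65 rad) or (horizontal distance between junction and saddle_b below 0.14 m and horizontal distance between the grasp point and saddle_b below 0.018 m and z of the grasp point in the frame of saddle_b between 0.02 and 0.062 m and angle between the grasp point's own z axis and vertical above 2.65 rad))), for 0.05 s.
3. then over the first elbow (((horizontal distance between junction and saddle_a below 0.14 m and horizontal distance between the grasp point and elbow_a below 0.018 m and z of the grasp point in the frame of elbow_a between 0.02 and 0.062 m and angle between the grasp point's own z axis and vertical above 2.65 rad) or (horizontal distance between junction and saddle_b below 0.14 m and horizontal distance between the grasp point and elbow_b below 0.018 m and z of the grasp point in the frame of elbow_b between 0.02 and 0.062 m and angle between the grasp point's own z axis and vertical above 2.65 rad))), for 0.05 s.
4. then over the middle saddle (((horizontal distance between junction and saddle_a below 0.14 m and horizontal distance between the grasp point and saddle_mid below 0.018 m and z of the grasp point in the frame of saddle_mid between 0.02 and 0.062 m and angle between the grasp point's own z axis and vertical above 2.65 rad) or (horizontal distance between junction and saddle_b below 0.14 m and horizontal distance between the grasp point and saddle_mid below 0.018 m and z of the grasp point in the frame of saddle_mid between 0.02 and 0.062 m and angle between the grasp point's own z axis and vertical above 2.65 rad))), for 0.05 s.
5. then over the second elbow (((horizontal distance between junction and saddle_a below 0.14 m and horizontal distance between the grasp point and elbow_b below 0.018 m and z of the grasp point in the frame of elbow_b between 0.02 and 0.062 m and angle between the grasp point's own z axis and vertical above 2.65 rad) or (horizontal distance between junction and saddle_b below 0.14 m and horizontal distance between the grasp point and elbow_a below 0.018 m and z of the grasp point in the frame of elbow_a between 0.02 and 0.062 m and angle between the grasp point's own z axis and vertical above 2.65 rad))), for 0.05 s.
6. then over the saddle next to the connected station (((horizontal distance between junction and saddle_a below 0.14 m and horizontal distance between the grasp point and saddle_b below 0.018 m and z of the grasp point in the frame of saddle_b between 0.02 and 0.062 m and angle between the grasp point's own z axis and vertical above 2.65 rad) or (horizontal distance between junction and saddle_b below 0.14 m and horizontal distance between the grasp point and saddle_a below 0.018 m and z of the grasp point in the frame of saddle_a between 0.02 and 0.062 m and angle between the grasp point's own z axis and vertical above 2.65 rad))), for 0.05 s.
7. then the connected station's button is pressed in by the fingers (value of joint station_button above 0.006 m and contact force between the fingers and station above 1 N), for 0.2 s.
At the end, for the whole second after the job is handed in: The fingers hold the connected station's button at least 6 mm in (of 10 mm), with 1 to 30 N; the spare station's button is out (under 3 mm in), and every loose thing is within 20 mm of where it stood (all of step 7 and contact force between the fingers and station below 30 N and value of joint spare_button below 0.003 m and distance of each of cup_a, cup_b, cup_c, coupler, locknut, screwdriver, breaker from where it was at the start of the episode below 0.02 m); the arm keeps its last pose, push and grip.
It fails at once if the conduit or the board is touched (contact force between any of the arm, the fingers and run above 1 N).
It fails at once if the junction box is touched (contact force between any of the arm, the fingers and junction above 1 N).
It fails at once if the spare station's button is pressed (value of joint spare_button above 0.003 m).
It fails at once if the connected station is pressed with more than 30 N (contact force between the fingers and station above 30 N).
It fails at once if a loose thing is lifted or shifted by more than 20 mm (distance of any of cup_a, cup_b, cup_c, coupler, locknut, screwdriver, breaker from where it was at the start of the episode above 0.02 m).
It also fails if it takes over 46 s, if anything falls off the work surface, if the arm or the gripper's body presses on something with over 40 N, if the wrist force passes 120 N, or if a joint passes its speed limit or range.

ROBOT

A 7-joint arm with a two-finger parallel gripper is mounted at the origin on the work surface. World frame = base frame: x ahead of the robot, y to its left, z up, the work surface at z = 0. Lengths are in m, angles in rad, forces in N, time in s.
With the tool pointing down it reaches from about 0.4 to 0.875 m from the base axis. Payload 19.3 kg.
Tool frame: the origin (TCP) lies midway between the tips of the shut fingers; the grasp point (between the pads) lies bot.tcp_to_grasp behind it (bot.tcp_to_grasp is the distance from the TCP to the grasp point, in m); z points along the fingers, y is the line along which they close (so a half turn about z gives the same grasp; the last joint's range is limited). The gripper opens to 85 mm and grips with 20 to 120 N. Pads are 22 mm wide; open, the fingers measure 114 mm over their backs; the gripper's body (76 mm by 85 mm) begins 54 mm behind the grasp point. The pads swing forward as they close: fully open they stand 13 mm farther back than shut.
Start: joints at [-1.276, 0.521, -0.036, 1.599, 0.021, 1.021, -0.113], TCP at [0.223, 0.584, 0.209] pointing down, gripper open.
Joint ranges: [-2.91, 2.91], [-0.3, 2.13], [-1.5, 1.42], [0.17, 2.43], [-1.26, 4.41], [0.16, 1.93], [-2.52, 2.52]. Speed limits (rad/s): [1.89, 1.89, 2.39, 2.39, 3.01, 3.01, 3.01].

INTERFACE

Orientations are given as [roll, pitch, yaw] about the fixed x, y, z axes, in that order (R = Rz(yaw) Ry(pitch) Rx(roll)).
In Python, from workcell import observe, imaging, bot gives the robot as it stands.
- The arm moves only by the tool send_rows, never from a script. Its argument "plan" is text: rows parted by semicolons, each of 7 numbers parted by spaces: the shift along the tool's x, y, z in m, then the turn, a rotation vector about the tool's x, y, z in degrees, then the finger opening in m, from 0 to 0.0854. In form: dx dy dz rx ry rz claw; .... A call has 1 to 10 rows; each row is the pose to reach, as a shift and turn from the pose commanded when the call began, along the tool's axes at that moment; what a row does not reach only later rows make up. A row lasts 1/12 s, in which the tool goes at most 41.7 mm and 7.16 degrees, less where a joint would pass 70% of its speed; a pose out of reach is approached as far as the arm can. A call with a gripper value outside its range is refused whole. The fingers move at their own pace and stop on an object; "grip_force" is the grip in N (left out, the last holds). Time passes only in rows, so rows that repeat a pose let the fingers close. It gives the time, the measured TCP pose, the force, the opening and the grip force at its end, in the units of the state.
- observe(): the state, without advancing time (a new reading comes with each control period).
- imaging.grab_frame(name): name is "scene" or "top" or "wrist"; returns a dict with "color" (400x640x3 uint8, red, green, blue), "fx", "fy", "cx", "cy" (pixels), "eye" and "orientation" of the camera in the world; the wrist camera has in their place "tool_from_camera" (4x4, takes a point from camera to tool coordinates, whose origin is the TCP and whose axes are the flange's). Camera axes: x right, y down, z forward; pixel columns grow to the right and rows downward; lengths in m; the calibration is good to about 2 mm. The wrist camera is an equidistant fisheye: a pixel r from the principal point sees the ray r / f radians off the axis. A picture is of the moment at which its call begins: read the wrist's pose just before it. There is no depth.
- bot.job_done(): hands the job in; it is judged then, once.
The state is a dict: "clock": time; "qpos": joint angles; "qd": joint speeds; "joint_efforts": joint torques, N m; "position": TCP position; "tool_rot": TCP orientation; "force": force on the tool from outside, world axes, zero at the start; "moment": the same for the moment, N m; "grip_width": finger opening in m; "finger_force": force on a finger pad.
Only numpy, scipy, OpenCV 4.12 (cv2) and the standard library are available. Lean on these libraries where they do the work, as an engineer would, in place of code of your own. Each camera call takes 0.05 s, during which the arm holds its last target. There are 200 camera calls.

## Working session

There is one attempt and no reset: what is moved stays moved. The work goes in short steps, Python scripts to look and compute and a tool call to move; the robot and the scene stay as the last step left them, time stands still between calls to the robot, and variables do not carry over. Pictures are saved under pics/ and viewed, at most 10 in all, crops included, and the job is handed in when it is done.

Besides the shell and the picture viewer there is one more tool, called after "Request:" as name(argument=value, ...), one argument or row to a line, values as JSON. send_rows: Moves the arm, as the interface text tells. Its arguments: {"type":"object","properties":{"plan":{"type":"string"},"grip_force":{"type":"number"}},"required":["plan"]}

```bash
mkdir -p pics; python3 - <<'E'
from workcell import observe, imaging, bot
import cv2,numpy as np
s=observe();print({k:np.round(v,3) for k,v in s.items()},bot.tcp_to_grasp)
for n in("scene","top"):
    f=imaging.grab_frame(n);cv2.imwrite(f"pics/{n}0.png",f["color"][:,:,::-1]);print(n,{k:v for k,v in f.items() if k!="color"})
E
```

```text
{'clock': np.float64(0.0), 'qpos': array([-1.276,  0.522, -0.036,  1.6  ,  0.021,  1.021, -0.113]), 'qd': array([ 0.002, -0.002, -0.001, -0.001,  0.001,  0.001, -0.   ]), 'joint_efforts': array([-0.0000e+00, -9.2707e+01,  1.9800e+00, -3.6994e+01,  1.8000e-02,
        8.0000e-03,  0.0000e+00]), 'position': array([0.223, 0.584, 0.209]), 'tool_rot': array([-3.14 ,  0.   ,  2.777]), 'force': array([-0.194, -0.139, -0.303]), 'moment': array([ 0.004,  0.025, -0.014]), 'finger_force': np.float64(0.0), 'grip_width': np.float64(0.086)} 0.0187
scene {'fx': 387.84135685469056, 'fy': 387.84135685469056, 'cx': 318.70209344393476, 'cy': 200.2358494715412, 'eye': array([ 1.09570604, -0.48412644,  0.77793161]), 'orientation': array([-2.32699005,  0.00878981,  0.87215418])}
top {'fx': 441.41070462903184, 'fy': 441.41070462903184, 'cx': 317.7765217604748, 'cy': 198.270485491946, 'eye': array([ 0.22681492, -0.01297792,  1.43976726]), 'orientation': array([-2.90548573,  0.00340201, -1.56157525])}
```

View pics/scene0.png

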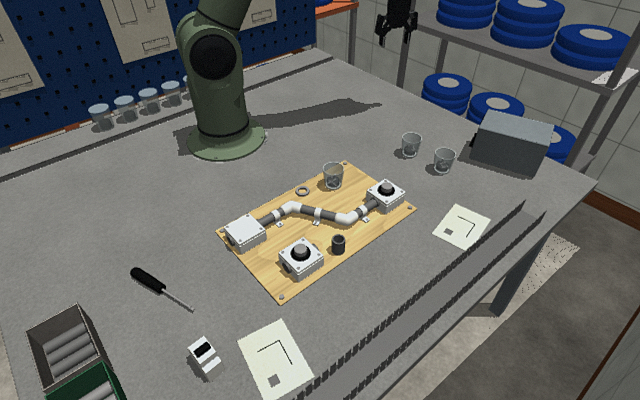

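View pics/top0.png

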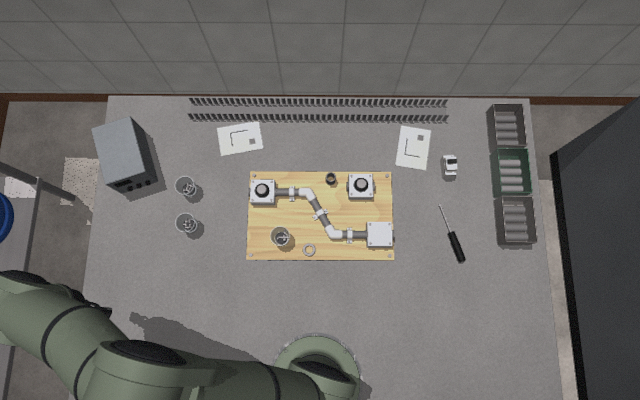

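The top view shows the white buttonless junction box at (379,234). The conduit runs left through elbow B (335,233), the middle saddle (320,214) and elbow A (307,192) to the station at (262,190). The spare station is at (360,186), with no conduit, and the cup on the board is at (281,237). Next I'll fit the board pose.

```bash
cat > h.py <<'E'
import numpy as np,cv2
from scipy.spatial.transform import Rotation as R
from scipy.optimize import least_squares
def proj(f,P):
    M=R.from_euler('xyz',f["orientation"]).as_matrix()
    p=(np.atleast_2d(P)-f["eye"])@M
    return p[:,:2]/p[:,2:]*[f["fx"],f["fy"]]+[f["cx"],f["cy"]]
def w(q,P):
    P=np.atleast_2d(np.array(P,float));c,s=np.cos(q[2]),np.sin(q[2])
    return np.c_[q[0]+c*P[:,0]-s*P[:,1],q[1]+s*P[:,0]+c*P[:,1],P[:,2]]
# names: path points at conduit top (board xy, table z)
PATH=np.array([[-.07,-.19,.048],[-.07,-.115,.0425],[-.07,-.04,.0425],[0,0,.0425],[.07,.04,.0425],[.07,.115,.0425],[.07,.19,.068]])
E
python3 - <<'E'
from h import *
from workcell import imaging
f=imaging.grab_frame("top");g=imaging.grab_frame("scene")
C=np.array([[.15,.24,.006],[.15,-.24,.006],[-.15,-.24,.006],[-.15,.24,.006]])
uv=np.array([[249,172],[392,171],[394,260],[247,260]],float)
q=least_squares(lambda q:(proj(f,w(q,C))-uv).ravel(),[.5,0,0]).x
# refine: board silhouette overlap (both cameras)
from scipy.optimize import minimize
ms=[]
for c in(f,g):
    h=cv2.cvtColor(c["color"],cv2.COLOR_RGB2HSV)
    m=cv2.inRange(h,(10,60,90),(30,255,255));p=proj(c,w(q,C*[1.15,1.1,1]))
    k=np.zeros_like(m);cv2.fillConvexPoly(k,p.astype(int),1);ms.append(cv2.GaussianBlur(m*k,(0,0),1)/255.)
def cost(q,cams=(0,1)):
    t=0
    for i in cams:
        c=(f,g)[i];k=np.zeros((400,640),np.uint8)
        cv2.fillConvexPoly(k,np.round(proj(c,w(q,C))*16).astype(np.int32),255,cv2.LINE_AA,4)
        t+=abs(k/255.-ms[i]).sum()
    return t
for cams in((0,),(1,),(0,1)):
    r=minimize(cost,q,args=(cams,),method='Nelder-Mead',options=dict(initial_simplex=q+np.array([[0,0,0],[.01,0,0],[0,.01,0],[0,0,.03]])));print(cams,r.x.round(4),r.fun)
print(q)
q=r.x;np.save("q.npy",q);print(w(q,PATH).round(4))
out=[]
for c,(x0,y0,n) in((f,(235,160,180)),(g,(205,150,220))):
    S=4 if c is f else 3
    im=cv2.resize(c["color"][y0:y0+(110 if c is f else 160),x0:x0+n,::-1],None,fx=S,fy=S,interpolation=3)
    for P,col in((C,(0,255,0)),(PATH,(0,0,255))):
        for u in proj(c,w(q,P)): cv2.circle(im,tuple(((u+.5-[x0,y0])*S).astype(int)),3,col,-1)
    cv2.imwrite(f"pics/ov{len(out)}.png",im);out.append(im)
E
```

```text
(0,) [ 0.5182 -0.0125  0.0013] 4143.403921568627
(1,) [ 0.522  -0.0122  0.0029] 5587.466666666666
(0, 1) [ 0.5208 -0.0122  0.0051] 9816.898039215686
[ 0.51593914 -0.01431389  0.01071337]
[[ 0.4518 -0.2026  0.048 ]
 [ 0.4514 -0.1276  0.0425]
 [ 0.451  -0.0526  0.0425]
 [ 0.5208 -0.0122  0.0425]
 [ 0.5906  0.0281  0.0425]
 [ 0.5902  0.1031  0.0425]
 [ 0.5898  0.1781  0.068 ]]
```

View pics/ov0.png

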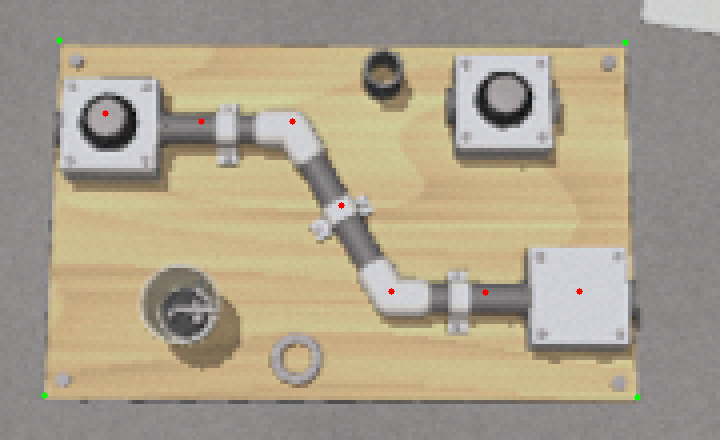

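View pics/ov1.png

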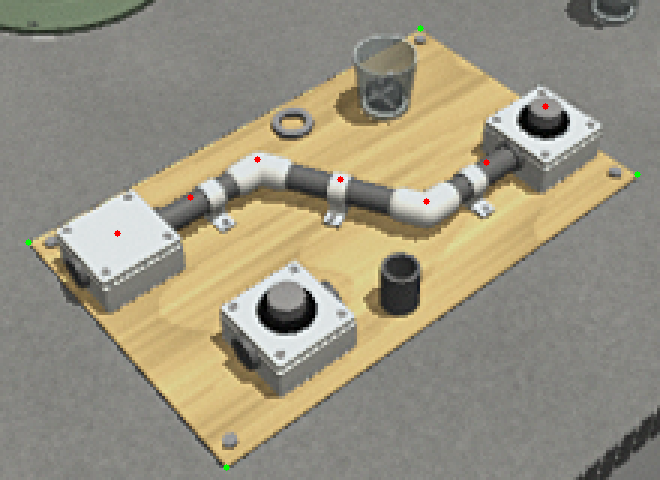

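```bash
python3 - <<'E'
from h import *
from workcell import imaging
f=imaging.grab_frame("top");g=imaging.grab_frame("scene")
P=np.array([[-.07,-.19,.048],[.07,.19,.068],[0,0,.0455],[-.15,-.24,.006],[.15,.24,.006],[.15,-.24,.006],[-.15,.24,.006]])
a=np.array([[579,297],[107,121],[342,207],[637,399],[60,45],[626,45],[45,397]])/4+[235,160]-.5
b=np.array([[121,241],[545,105],[341,181],[29,242],[637,176],[227,466],[420,30]])/3+[205,150]-.5
for C in([(f,a)],[(g,b)],[(f,a),(g,b)]):
    r=least_squares(lambda q:np.concatenate([(proj(c,w(q,P))-u).ravel() for c,u in C]),[.52,-.012,0],loss='soft_l1')
    print(r.x.round(4),r.fun.round(1))
q=r.x;np.save("q.npy",q)
PATH[[1,5],1]=[-.095,.095]
print(w(q,PATH).round(4))
E
```

```text
[ 0.518  -0.0126  0.0054] [ 0.4 -0.6 -0.3 -1.1 -0.   0.4  0.4  0.6 -0.1 -0.3 -0.1  0.1 -0.1  0.5]
[ 0.5218 -0.0124  0.0069] [-1.  -2.   0.4  0.5  0.  -1.  -0.1  0.6  0.3 -0.3  0.2  0.8  0.  -0.3]
[ 0.52   -0.0121  0.0059] [ 0.2 -1.2 -0.5 -1.7 -0.2 -0.2  0.2 -0.1 -0.3 -0.8 -0.3 -0.5 -0.2 -0.
 -1.3 -2.5 -0.   0.1 -0.4 -1.4 -0.4  0.1 -0.1 -0.6 -0.3  0.1 -0.2 -0.5]
[[ 0.4511 -0.2025  0.048 ]
 [ 0.4506 -0.1075  0.0425]
 [ 0.4503 -0.0525  0.0425]
 [ 0.52   -0.0121  0.0425]
 [ 0.5898  0.0283  0.0425]
 [ 0.5895  0.0833  0.0425]
 [ 0.5889  0.1783  0.068 ]]
```

Request:
send_rows(
  plan="-0.036 -0.022 0 0 0 0 0; -0.072 -0.044 0 0 0 0 0; -0.108 -0.066 0 0 0 0 0; -0.144 -0.088 0 0 0 0 0; -0.18 -0.11 0 0 0 0 0; -0.216 -0.132 0 0 0 0 0; -0.252 -0.154 0 0 0 0 0; -0.288 -0.176 0 0 0 0 0; -0.324 -0.198 0 0 0 0 0; -0.36 -0.22 0 0 0 0 0",
)

```text
clock: 1.13
position: [0.4785, 0.2522, 0.2094]
tool_rot: [3.141, 0.0, 2.777]
force: [1.0, 0.7, -0.3]
grip_width: -0.0
finger_force: 0.0
```

Request:
send_rows(
  plan="-0.016 -0.034 0 0 0 -4 0; -0.032 -0.068 0 0 0 -8 0; -0.048 -0.102 0 0 0 -12 0; -0.064 -0.137 0 0 0 -16 0; -0.08 -0.171 0 0 0 -20 0; -0.096 -0.205 0 0 0 -20.9 0; -0.112 -0.24 0 0 0 -20.9 0; -0.128 -0.274 0 0 0 -20.9 0; -0.128 -0.274 0 0 0 -20.9 0",
)

```text
clock: 1.88
position: [0.4992, -0.055, 0.2095]
tool_rot: [-3.139, 0.001, 3.134]
force: [-0.8, -2.2, -0.0]
grip_width: 0.0001
finger_force: 0.0
```

```bash
cat >> h.py <<'E'
def fproj(f,s,P):
    T=np.eye(4);T[:3,:3]=R.from_euler('xyz',s["tool_rot"]).as_matrix();T[:3,3]=s["position"]
    T=T@f["tool_from_camera"];p=(np.atleast_2d(P)-T[:3,3])@T[:3,:3]
    r=np.hypot(p[:,0],p[:,1]);th=np.arctan2(r,p[:,2])
    return p[:,:2]/r[:,None]*th[:,None]*[f["fx"],f["fy"]]+[f["cx"],f["cy"]]
def shot(name,q,P):
    from workcell import observe,imaging
    s=observe();f=imaging.grab_frame("wrist");im=f["color"][:,:,::-1].copy();np.savez("pics/"+name,**{k:f[k] for k in f})
    im=cv2.resize(im,(800,500),interpolation=cv2.INTER_CUBIC)
    for u in fproj(f,s,w(q,P)): cv2.drawMarker(im,tuple(((u+.5)*1.25).astype(int)),(0,0,255),cv2.MARKER_CROSS,8)
    cv2.imwrite(f"pics/{name}.png",im);print(s["position"].round(4),s["tool_rot"].round(3),s["qpos"].round(2),fproj(f,s,w(q,P)).round(1))
E
python3 - <<'E'
from h import *
shot("w0",np.load("q.npy"),np.r_[PATH,[[.15,.24,.006],[.15,-.24,.006],[-.15,-.24,.006],[-.15,.24,.006]]])
E
```

```text
[ 0.4992 -0.055   0.2095] [-3.139e+00  1.000e-03  3.134e+00] [-0.08  0.33  0.09  1.92 -0.03  0.89  1.59] [[179.1 142.5]
 [244.3 138.4]
 [313.7 136.4]
 [350.4 199.5]
 [381.8 255.7]
 [439.2 252.8]
 [498.3 257.1]
 [493.4 284.7]
 [180.3 293.5]
 [155.4  81.3]
 [517.   85. ]]
```

View pics/w0.png

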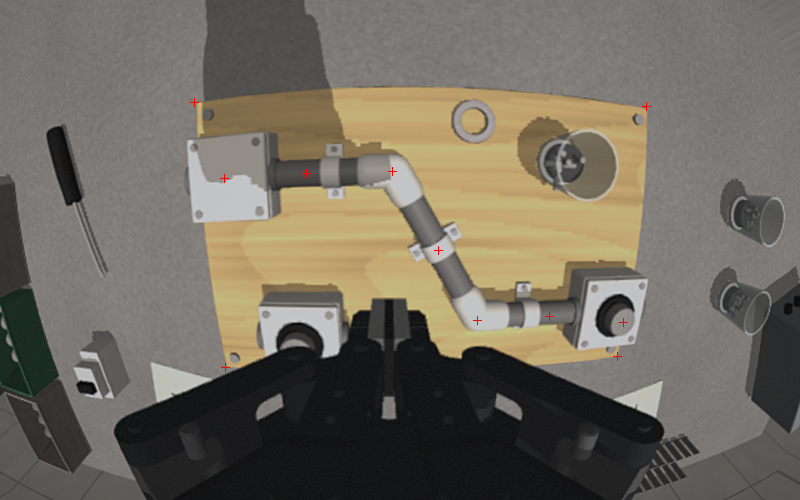

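The wrist view confirms the overlay to within about 5 mm: lid (230,178), elbow B (392,171), mid saddle (438,248), button (622,322). The saddle nearest the junction is at (335,170), which puts the saddles at board y of about ±0.09. Moving over the junction box.

Request:
send_rows(
  plan="0.012 -0.037 0 0 0 0 0; 0.024 -0.074 0.01 0 0 0 0; 0.036 -0.11 0.02 0 0 0 0; 0.048 -0.147 0.04 0 0 0 0; 0.048 -0.147 0.07 0 0 0 0; 0.048 -0.147 0.1 0 0 0 0; 0.048 -0.147 0.125 0 0 0 0; 0.048 -0.147 0.14 0 0 0 0; 0.048 -0.147 0.142 0 0 0 0; 0.048 -0.147 0.142 0 0 0 0",
)

```text
clock: 2.77
position: [0.4513, -0.1939, 0.0668]
tool_rot: [3.141, -0.001, -3.141]
force: [-0.4, -0.6, -0.3]
grip_width: -0.0002
finger_force: 0.0
```

Request:
send_rows(
  plan="0 0.025 0 0 0 0 0; 0 0.05 0 0 0 0 0; 0 0.07 0 0 0 0 0; 0.001 0.09 0 0 0 0 0; 0.001 0.091 0 0 0 0 0; 0.001 0.091 0 0 0 0 0; 0.001 0.115 0 0 0 0 0; 0.001 0.135 0 0 0 0 0; 0.001 0.141 0 0 0 0 0; 0.001 0.141 0 0 0 0 0",
)

```text
clock: 3.6
position: [0.4511, -0.0528, 0.0679]
tool_rot: [3.141, 0.001, -3.14]
force: [0.2, -0.2, 0.6]
grip_width: 0.0001
finger_force: 0.0
```

```bash
python3 - <<'E'
from h import *
PATH[[1,5],1]=[-.09,.09]
shot("w1",np.load("q.npy"),PATH)
E
```

```text
[ 0.4511 -0.0528  0.0679] [ 3.141e+00  1.000e-03 -3.140e+00] [-0.1   0.49  0.11  2.16 -0.11  0.49  1.67] [[109.2 223.3]
 [236.7 222.9]
 [312.3 222.9]
 [366.2 310.6]
 [403.4 370.3]
 [454.  363.2]
 [547.6 359.9]]
```

View pics/w1.png

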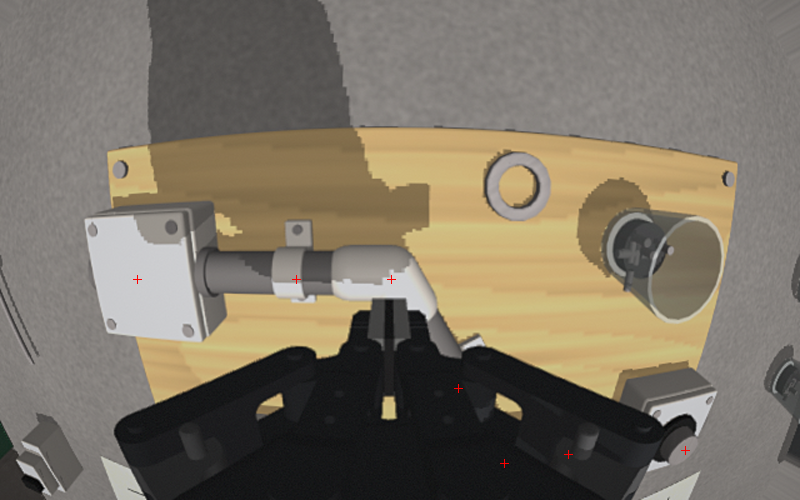

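The wrist view shows the fingertips over elbow B (392,275), the saddle at (290,271) and the lid at (144,276). Everything is within a few mm of the fit. Continuing over the middle saddle and elbow A.

Request:
send_rows(
  plan="-0.022 0.014 0.001 0 0 0 0; -0.045 0.028 0.002 0 0 0 0; -0.066 0.041 0.002 0 0 0 0; -0.068 0.041 0.002 0 0 0 0; -0.068 0.041 0.002 0 0 0 0; -0.09 0.054 0.002 0 0 0 0; -0.115 0.068 0.002 0 0 0 0; -0.136 0.08 0.002 0 0 0 0; -0.137 0.081 0.002 0 0 0 0; -0.137 0.081 0.002 0 0 0 0",
)

```text
clock: 4.48
position: [0.5875, 0.0263, 0.0651]
tool_rot: [-3.141, -0.0, 3.141]
force: [-0.9, -1.0, -0.6]
grip_width: 0.0001
finger_force: 0.0
```

Request:
send_rows(
  plan="0 0.025 0 0 0 0 0; 0 0.045 0 0 0 0 0; 0 0.055 0 0 0 0 0; 0 0.055 0 0 0 0 0; 0 0.055 0 0 0 0 0; 0 0.055 -0.015 0 0 0 0; 0 0.055 -0.04 0 0 0 0; 0.01 0.055 -0.06 0 0 0 0; 0.01 0.055 -0.06 0 0 0 0",
)

```text
clock: 5.23
position: [0.5778, 0.0803, 0.1286]
tool_rot: [3.141, 0.004, 3.139]
force: [1.0, -0.3, 0.3]
grip_width: 0.0001
finger_force: 0.0
```

```bash
python3 - <<'E'
from h import *
q=np.load("q.npy")
shot("w2",q,[[.07,.19,.068],[.15,.24,.006],[-.07,-.04,.0425]])
E
```

```text
[0.5778 0.0803 0.1286] [3.141 0.004 3.139] [-0.35  0.56  0.16  1.8  -0.12  0.79  1.43] [[432.7 221.1]
 [444.6 270. ]
 [157.7  58.3]]
```

View pics/w2.png

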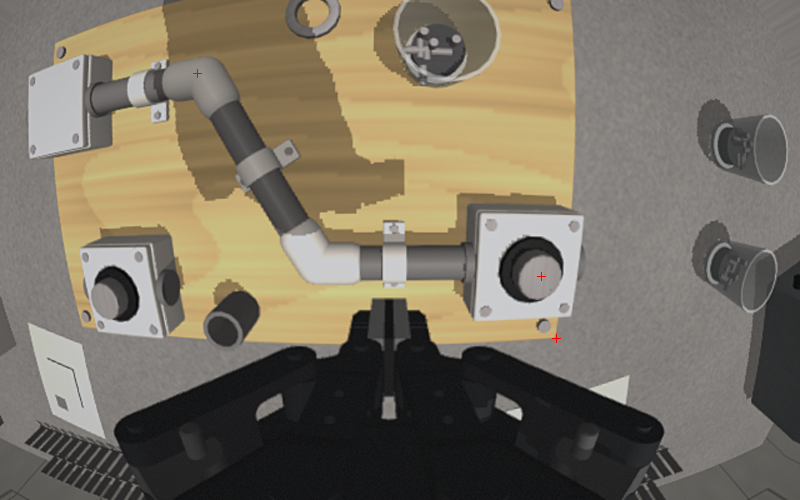

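Cap centre is at about (541,274) and the prediction was (541,276), so the button position is good to about 1–2 mm. Moving above it.

Request:
send_rows(
  plan="-0.003 0.025 0 0 0 0 0; -0.005 0.05 0 0 0 0 0; -0.008 0.075 0 0 0 0 0; -0.01 0.097 0 0 0 0 0; -0.01 0.098 0.015 0 0 0 0; -0.01 0.098 0.03 0 0 0 0; -0.01 0.098 0.045 0 0 0 0; -0.01 0.098 0.05 0 0 0 0; -0.01 0.098 0.05 0 0 0 0; -0.01 0.098 0.05 0 0 0 0",
)

```text
clock: 6.12
position: [0.5876, 0.1794, 0.0752]
tool_rot: [-3.141, -0.0, 3.14]
force: [-0.3, 0.5, 0.4]
grip_width: -0.0001
finger_force: 0.0
```

Request:
send_rows(
  plan="0 0 0.003 0 0 0 0; 0 0 0.005 0 0 0 0; 0 0 0.007 0 0 0 0; 0 0 0.008 0 0 0 0; 0 0 0.009 0 0 0 0; 0 0 0.01 0 0 0 0; 0 0 0.011 0 0 0 0; 0 0 0.012 0 0 0 0; 0 0 0.012 0 0 0 0; 0 0 0.012 0 0 0 0",
)

```text
clock: 6.95
position: [0.5874, 0.1803, 0.0632]
tool_rot: [-3.142, -0.0, 3.141]
force: [0.2, 0.1, -0.2]
grip_width: 0.0002
finger_force: 0.0
```

Request:
send_rows(
  plan="0 0 0.001 0 0 0 0; 0 0 0.002 0 0 0 0; 0 0 0.002 0 0 0 0; 0 0 0.002 0 0 0 0",
)

```text
clock: 7.28
position: [0.5874, 0.1804, 0.0611]
tool_rot: [-3.142, -0.0, 3.141]
force: [0.4, -0.7, -0.2]
grip_width: -0.0004
finger_force: 0.0
```

```bash
python3 - <<'E'
from h import *
from workcell import observe
q=np.load("q.npy")
s=observe();print(s["force"].round(2),s["moment"].round(2),s["position"].round(4))
shot("w3",q,[[.07,.19,.068]])
g=__import__("workcell").imaging.grab_frame("scene")
u=proj(g,w(q,[[.07,.19,.068]]))[0].astype(int)
im=cv2.resize(g["color"][u[1]-40:u[1]+30,u[0]-45:u[0]+45,::-1],None,fx=6,fy=6,interpolation=2)
a=cv2.imread("pics/w3.png")[150:500,300:600]
H=np.zeros((420,840,3),np.uint8);H[:,:540]=im;H[:350,540:]=a;cv2.imwrite("pics/c3.png",cv2.resize(H,(800,400)))
s=observe();print(s["force"].round(2),s["moment"].round(2),s["position"].round(4))
E
```

```text
[ 0.39 -0.74 -0.16] [ 0.   -0.05  0.02] [0.5874 0.1804 0.0611]
[0.5874 0.1804 0.0611] [-3.142 -0.     3.141] [-0.49  0.7   0.14  1.75 -0.13  0.71  1.29] [[308.4 245.9]]
[ 1.48 -0.47  0.98] [-0.01 -0.03  0.03] [0.5875 0.1804 0.0612]
```

View pics/c3.png

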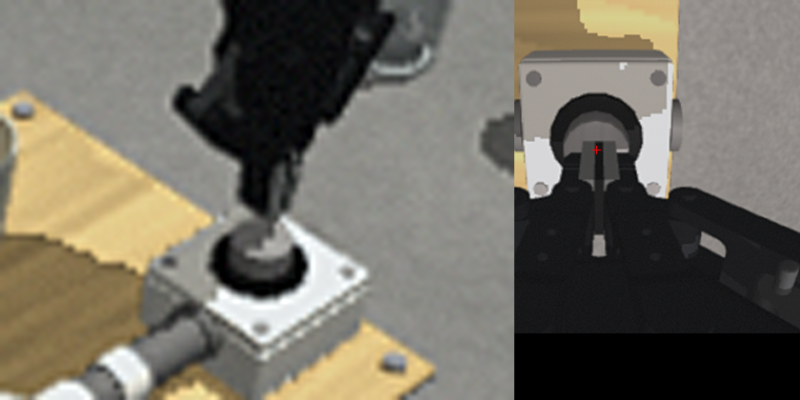

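The fingertips are centred over the cap, though the force reading shows no clear contact yet. I'll go lower in small steps.

Request:
send_rows(
  plan="0 0 0.001 0 0 0 0; 0 0 0.002 0 0 0 0; 0 0 0.002 0 0 0 0; 0 0 0.002 0 0 0 0",
)

```text
clock: 7.72
position: [0.5874, 0.1804, 0.0591]
tool_rot: [-3.142, -0.0, 3.142]
force: [0.0, -0.4, 0.0]
grip_width: -0.0
finger_force: 0.0
```

Request:
send_rows(
  plan="0 0 0.001 0 0 0 0; 0 0 0.001 0 0 0 0; 0 0 0.001 0 0 0 0",
)

```text
clock: 7.97
position: [0.5874, 0.1804, 0.0581]
tool_rot: [-3.142, -0.0, 3.142]
force: [-0.3, -0.2, -0.1]
grip_width: 0.0001
finger_force: 0.0
```

```bash
python3 - <<'E'
from h import *
from workcell import observe,imaging
q=np.load("q.npy");s=observe()
g=imaging.grab_frame("scene")
B=w(q,[[.07,.19,.068]])[0]
u=proj(g,B)[0].astype(int);o=u-[45,40]
im=cv2.resize(g["color"][o[1]:o[1]+70,o[0]:o[0]+90,::-1],None,fx=8,fy=8,interpolation=2)
for P,c in((B,(0,0,255)),(s["position"],(0,255,0)),(s["position"]+[0,0,.02],(255,255,0))):
    cv2.drawMarker(im,tuple(((proj(g,P)[0]+.5-o)*8).astype(int)),c,cv2.MARKER_CROSS,10)
cv2.imwrite("pics/c4.png",im);print(B,s["position"],s["force"],proj(g,B),o)
E
```

```text
[0.58889938 0.17828721 0.068     ] [0.58737913 0.18037823 0.05814081] [-0.34655064 -0.17698269 -0.07176509] [[386.14036982 184.6423586 ]] [341 144]
```

View pics/c4.png

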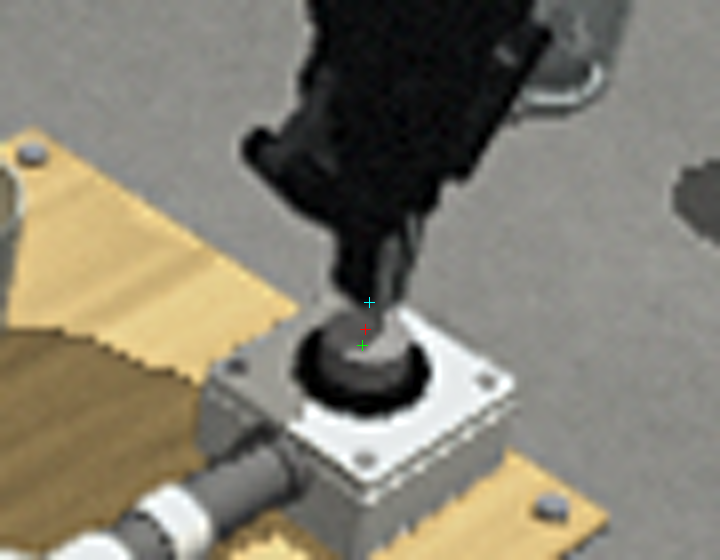

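The cap still stands fully out, and the visible tips are higher than the reported TCP. I'll keep descending slowly, watching the force.

Request:
send_rows(
  plan="0 0 0.001 0 0 0 0; 0 0 0.002 0 0 0 0; 0 0 0.003 0 0 0 0; 0 0 0.003 0 0 0 0; 0 0 0.003 0 0 0 0",
)

```text
clock: 8.43
position: [0.5874, 0.1804, 0.0551]
tool_rot: [-3.142, -0.0, 3.142]
force: [-0.2, 0.1, -0.8]
grip_width: 0.0001
finger_force: 0.0
```

Request:
send_rows(
  plan="0 0 0.001 0 0 0 0; 0 0 0.002 0 0 0 0; 0 0 0.002 0 0 0 0; 0 0 0.002 0 0 0 0",
)

```text
clock: 8.77
position: [0.5874, 0.1804, 0.0531]
tool_rot: [-3.142, -0.0, 3.142]
force: [-0.4, 0.3, -1.1]
grip_width: -0.0002
finger_force: 0.0
```

Request:
send_rows(
  plan="0 0 0.001 0 0 0 0; 0 0 0.002 0 0 0 0; 0 0 0.002 0 0 0 0; 0 0 0.002 0 0 0 0",
)

```text
clock: 9.1
position: [0.5874, 0.1804, 0.0511]
tool_rot: [-3.142, -0.0, 3.142]
force: [0.8, -0.3, -0.7]
grip_width: 0.0003
finger_force: 0.0
```

```bash
python3 - <<'E'
from h import *
from workcell import observe,imaging
F=[]
for i in range(6):
    g=imaging.grab_frame("scene");s=observe();F.append(s["force"])
print(np.mean(F,0),np.std(F,0),s["joint_efforts"].round(1),s["position"])
o=[341,144]
cv2.imwrite("pics/c5.png",cv2.resize(g["color"][144:214,341:431,::-1],None,fx=8,fy=8,interpolation=2))
E
```

```text
[ 0.15371077 -0.15764004  0.24308226] [0.19684077 0.29662586 0.36046471] [  0.  -99.1   7.3 -27.4   0.    0.    0. ] [0.58744685 0.1803615  0.05123002]
```

View pics/c5.png

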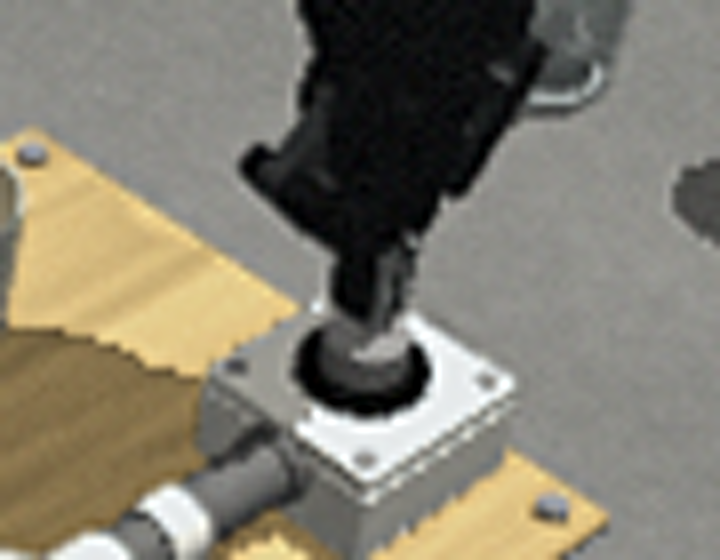

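The tips are now almost on the cap, at (385,330), and the cap is still out. I'll continue by force, since I've used all my picture views.

Request:
send_rows(
  plan="0 0 0.001 0 0 0 0; 0 0 0.002 0 0 0 0; 0 0 0.002 0 0 0 0; 0 0 0.002 0 0 0 0",
)

```text
clock: 9.73
position: [0.5874, 0.1803, 0.0491]
tool_rot: [-3.142, -0.0, 3.141]
force: [0.6, -0.0, 1.0]
grip_width: 0.0
finger_force: 0.0
```

Request:
send_rows(
  plan="0 0 0.001 0 0 0 0; 0 0 0.002 0 0 0 0; 0 0 0.002 0 0 0 0; 0 0 0.002 0 0 0 0",
)

```text
clock: 10.07
position: [0.5874, 0.1804, 0.0471]
tool_rot: [-3.142, -0.0, 3.142]
force: [0.4, 0.2, 0.7]
grip_width: -0.0
finger_force: 0.0
```

Request:
send_rows(
  plan="0 0 0.001 0 0 0 0; 0 0 0.002 0 0 0 0; 0 0 0.002 0 0 0 0; 0 0 0.002 0 0 0 0",
)

```text
clock: 10.4
position: [0.5875, 0.1804, 0.0453]
tool_rot: [3.142, 0.0, 3.142]
force: [-0.9, -0.2, 2.0]
grip_width: 0.0002
finger_force: 1.0
```

Request:
send_rows(
  plan="0 0 0.001 0 0 0 0; 0 0 0.002 0 0 0 0; 0 0 0.002 0 0 0 0; 0 0 0.002 0 0 0 0",
)

```text
clock: 10.73
position: [0.5875, 0.1804, 0.0432]
tool_rot: [3.142, 0.0, 3.142]
force: [0.4, 0.3, 2.8]
grip_width: 0.0
finger_force: 1.4
```

```bash
cat > fz.py <<'E'
from h import *
from workcell import observe,imaging
F=[];c=[]
for i in range(8):
    g=imaging.grab_frame("scene");s=observe();F.append(s["force"]);c.append(g["color"])
F=np.array(F);print(F.mean(0).round(2),F.std(0).round(2),s["position"].round(4))
I=np.mean(c,0)[144:214,341:431]
# brightness column through the cap, for cap-front height
print(I[30:56,[42,45,48]].mean(2).round().astype(int).T.tolist())
E
python3 fz.py
```

```text
[0.45 0.   2.56] [0.25 0.43 0.32] [0.5875 0.1804 0.0432]
[[13, 13, 10, 8, 12, 11, 0, 0, 2, 4, 22, 66, 96, 93, 86, 68, 59, 52, 13, 15, 0, 91, 226, 240, 234, 236], [16, 10, 12, 14, 12, 8, 8, 9, 10, 9, 4, 7, 37, 101, 172, 159, 63, 68, 64, 10, 4, 0, 132, 252, 237, 232], [13, 12, 12, 27, 65, 76, 79, 84, 66, 61, 38, 44, 115, 167, 170, 141, 68, 69, 41, 9, 1, 35, 167, 246, 235, 234]]
```

Contact came at z ≈ 0.045. The mean force of 2.6 N means about 2 mm in, so I need about 6 mm more.

Request:
send_rows(
  plan="0 0 0.001 0 0 0 0; 0 0 0.002 0 0 0 0; 0 0 0.003 0 0 0 0; 0 0 0.004 0 0 0 0; 0 0 0.004 0 0 0 0; 0 0 0.004 0 0 0 0",
)

```text
clock: 11.63
position: [0.5875, 0.1804, 0.0392]
tool_rot: [-3.142, 0.0, 3.141]
force: [0.7, 0.4, 5.3]
grip_width: 0.0003
finger_force: 2.2
```

Request:
send_rows(
  plan="0 0 0.001 0 0 0 0; 0 0 0.002 0 0 0 0; 0 0 0.002 0 0 0 0; 0 0 0.002 0 0 0 0; 0 0 0.002 0 0 0 0",
)

```text
clock: 12.05
position: [0.5875, 0.1804, 0.0372]
tool_rot: [3.142, 0.0, 3.141]
force: [0.1, 0.4, 5.5]
grip_width: 0.0002
finger_force: 2.6
```

```bash
python3 fz.py
```

```text
[0.74 0.18 5.52] [0.46 0.3  0.61] [0.5875 0.1804 0.0372]
[[14, 12, 13, 11, 10, 6, 1, 1, 1, 7, 7, 10, 34, 78, 94, 91, 83, 51, 10, 10, 0, 92, 225, 241, 234, 236], [17, 17, 12, 13, 12, 11, 9, 7, 8, 7, 9, 7, 5, 27, 60, 105, 178, 155, 50, 8, 6, 0, 132, 252, 238, 232], [13, 12, 12, 13, 17, 47, 76, 73, 67, 60, 43, 29, 27, 36, 100, 177, 171, 131, 34, 9, 1, 35, 166, 246, 235, 234]]
```

The button is about 8 mm in at 5.5 N. However, contact came 23 mm below where the TCP reading puts the tips, so the fingers traced about 45 mm above the conduit instead of 10–30 mm. There's time, so I'll let the button out and retrace at the right height (reported z ≈ 0.048, tips really ≈ 0.071) before pressing again.

Request:
send_rows(
  plan="0 0 -0.02 0 0 0 0; 0 0 -0.045 0 0 0 0; 0 0 -0.07 0 0 0 0; 0.01 -0.03 -0.083 0 0 0 0; 0.022 -0.065 -0.083 0 0 0 0; 0.035 -0.1 -0.083 0 0 0 0; 0.047 -0.135 -0.083 0 0 0 0; 0.06 -0.17 -0.083 0 0 0 0; 0.07 -0.2 -0.083 0 0 0 0; 0.08 -0.22 -0.083 0 0 0 0",
)

```text
clock: 13.28
position: [0.506, -0.0427, 0.1201]
tool_rot: [-3.141, -0.001, 3.139]
force: [0.2, 0.4, -0.4]
grip_width: -0.0004
finger_force: 0.0
```

Request:
send_rows(
  plan="0.012 -0.034 0 0 0 0 0; 0.024 -0.068 0 0 0 0 0; 0.036 -0.102 0 0 0 0 0; 0.048 -0.135 0 0 0 0 0; 0.057 -0.158 0.01 0 0 0 0; 0.057 -0.158 0.03 0 0 0 0; 0.057 -0.158 0.05 0 0 0 0; 0.057 -0.158 0.06 0 0 0 0; 0.057 -0.158 0.064 0 0 0 0; 0.057 -0.158 0.064 0 0 0 0",
)

```text
clock: 14.12
position: [0.4499, -0.1972, 0.0556]
tool_rot: [3.141, -0.002, -3.141]
force: [1.0, 0.3, 0.2]
grip_width: 0.0002
finger_force: 0.0
```

Request:
send_rows(
  plan="0 0 0 0 0 0 0; 0 0.03 0 0 0 0 0; 0 0.06 0.002 0 0 0 0; 0 0.085 0.006 0 0 0 0; 0 0.092 0.0075 0 0 0 0; 0 0.092 0.0075 0 0 0 0; 0 0.092 0.0075 0 0 0 0; 0 0.12 0.0075 0 0 0 0; 0 0.145 0.0075 0 0 0 0; 0 0.145 0.0075 0 0 0 0",
)

```text
clock: 14.95
position: [0.4509, -0.0498, 0.0491]
tool_rot: [3.14, 0.001, -3.139]
force: [-0.4, 0.8, -0.1]
grip_width: -0.0002
finger_force: 0.0
```

Request:
send_rows(
  plan="0 0 0 0 0 0 0; -0.022 0.014 0 0 0 0 0; -0.045 0.028 0 0 0 0 0; -0.068 0.041 0 0 0 0 0; -0.068 0.041 0 0 0 0 0; -0.068 0.041 0 0 0 0 0; -0.09 0.054 0 0 0 0 0; -0.115 0.068 0 0 0 0 0; -0.137 0.081 0 0 0 0 0; -0.137 0.081 0 0 0 0 0",
)

```text
clock: 15.78
position: [0.5906, 0.0293, 0.049]
tool_rot: [3.141, 0.003, -3.141]
force: [-0.7, 0.6, -0.4]
grip_width: -0.0001
finger_force: 0.0
```

Request:
send_rows(
  plan="0.001 0 0 0 0 0 0; 0.001 0.025 0 0 0 0 0; 0.001 0.052 0 0 0 0 0; 0.001 0.052 0 0 0 0 0; 0.001 0.052 0 0 0 0 0; 0.001 0.052 0 0 0 0 0; 0.001 0.052 -0.02 0 0 0 0; 0.001 0.052 -0.03 0 0 0 0; 0.001 0.08 -0.03 0 0 0 0; 0.001 0.11 -0.03 0 0 0 0",
)

```text
clock: 16.62
position: [0.5873, 0.1357, 0.08]
tool_rot: [-3.141, 0.002, 3.136]
force: [0.9, 1.1, -0.4]
grip_width: 0.0002
finger_force: 0.0
```

Request:
send_rows(
  plan="0 0.025 0 0 0 0 0; 0 0.04 0 0 0 0 0; 0 0.04 0 0 0 0 0; 0 0.04 0.01 0 0 0 0; 0 0.04 0.02 0 0 0 0; 0 0.04 0.025 0 0 0 0; 0 0.04 0.028 0 0 0 0; 0 0.04 0.03 0 0 0 0; 0 0.04 0.031 0 0 0 0; 0 0.04 0.031 0 0 0 0",
)

```text
clock: 17.45
position: [0.5865, 0.1781, 0.0476]
tool_rot: [-3.141, -0.0, 3.141]
force: [-0.1, 0.2, -0.5]
grip_width: -0.0002
finger_force: 0.0
```

Same place as before, now pressing gently to z ≈ 0.037.

Request:
send_rows(
  plan="0 0 0.001 0 0 0 0; 0 0 0.002 0 0 0 0; 0 0 0.003 0 0 0 0; 0 0 0.004 0 0 0 0; 0 0 0.005 0 0 0 0; 0 0 0.006 0 0 0 0; 0 0 0.007 0 0 0 0; 0 0 0.008 0 0 0 0; 0 0 0.009 0 0 0 0; 0 0 0.01 0 0 0 0",
)

```text
clock: 18.28
position: [0.5866, 0.1784, 0.0377]
tool_rot: [3.142, 0.0, 3.141]
force: [1.1, -0.2, 4.8]
grip_width: -0.0001
finger_force: 2.6
```

Request:
send_rows(
  plan="0 0 0 0 0 0 0; 0 0 0 0 0 0 0; 0 0 0 0 0 0 0; 0 0 0 0 0 0 0; 0 0 0 0 0 0 0",
)

```text
clock: 18.7
position: [0.5866, 0.1784, 0.0378]
tool_rot: [3.141, 0.0, 3.142]
force: [1.4, -1.0, 5.4]
grip_width: 0.0002
finger_force: 2.5
```

```bash
python3 fz.py | head -1; python3 -c "
from workcell import observe;print(observe()['finger_force'])"
```

```text
[ 1.12 -0.13  4.85] [0.76 0.44 0.46] [0.5866 0.1784 0.0378]
2.5167205184698105
```

```bash
python3 -c "
from workcell import bot;print(bot.job_done())"
```

```text
the job is handed in; nothing more can be done
None
```

I traced the conduit from the junction box to the station at the far left end of the board and handed the job in at about 19 s with its button held roughly 7.5–8 mm in at about 5 N; the verdict wasn't shown, and I traced it twice because the first pass (which also ended in a press) ran about 45 mm above the conduit, the fingertips sitting about 23 mm above the reported TCP.

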